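# Stop the slanted tube mixer, reset it and hold its tall tube upright for inspection

## Task

The slanted tube mixer has finished: stop it by pressing the mushroom button on its grey control box fully down for a moment, then turn that same button clockwise (seen from above) as far as it goes to reset it. After that draw the tall tube, the one that sticks out farthest of the three, out of the mixer, turn it from its slant to upright with the cap at the top, and finish while still holding it still in the gripper, upright with its foot about 20 cm above the bench and touching nothing else. Leave the two short tubes and everything else on the bench where they are.

Things in the scene. Friction and masses are not known exactly. Their poses are not given: they have to be found in the camera images.
- stop_top (a point): Centre of the top face (highest point) of the red mushroom stop button on the fixed grey control box, 88 mm above the bench. The round head is 40 mm in diameter and 22 mm high; under it 12 mm are free down to a collar 4 mm high on the box. Its axis is vertical; fingers can take the head from above across any diameter.
- stop_press (a joint): How far the button is pressed straight down, in m: 0 up, 0.006 fully down. A spring brings it back up when let go (about 2 N to start it, 6 N to hold it fully down); it does not latch. Below 0.0042 m it does not count as pressed; a touch of 0.1 s is enough.
- stop_turn (a joint): Turn of the mushroom head about its vertical axis in rad, growing clockwise seen from above: starts between 0 and 0.12, hard stop at 0.9 (reset). Light friction (0.04 N m); it stays where it is left.
- tall_tube_mid (a point): Point on the axis half-way along the tall frosted tube (125 mm long); z runs along the tube from foot to cap. The body is 29 mm in diameter, the white screw cap is the top 24 mm, 34 mm in diameter (cap centre 50.5 mm from here along z). It starts in any one of the mixer's three bores, slanted about 0.57 rad (33 degrees) with the cap leaning away from the robot.
- tall_tube: The same tall tube, 50 to 105 g; its origin is the lowest point of its short conical foot, on the axis, z towards the cap. At the start 65 mm of it are in the bore and 60 mm stick out of the mixer's sloping face; the two short tubes beside it stick out 27 mm.
- mixer: Fixed white tube mixer, 200 mm deep, 230 wide, 140 high without tubes; origin under its centre on the bench, x on its caps side, away from the robot, y along the row of bores, z up. Three blind bores (32 mm wide, 65 deep, 72 apart along y) in a dark block whose face slopes 0.52 rad up and to +x; the middle mouth is at x 19, z 118 mm. Tubes come straight out along their axis.
- pod: The fixed grey control box under the mushroom button, 100 x 100 x 50 mm, origin under its centre on the bench.
- short_tube_a: A short frosted tube, 92 mm long, same diameters and cap as the tall one, in another bore; origin at its foot, z along it to the cap. To be left.
- short_tube_b: The other short tube, the same. To be left.
- tip_box: Blue tip box with a frosted lid, 122 x 85 x 75 mm, loose, beyond the middle of the bench; origin under its centre. To be left.
- reservoir: White open trough, 80 x 120 x 40 mm, loose, behind the control box; origin under its centre. To be left.
- well_plate: Black 96-well plate, 86 x 128 x 14 mm, loose, flat on the bench at the right; origin under its centre. To be left.
- bottle: Amber bottle with a black cap, 60 mm diameter, 130 mm high, loose, at the left; origin under its centre. To be left.
- dishes: Stack of frosted round dishes, one piece, 88 mm diameter, 43 mm high, loose, at the right; origin under its centre. To be left.
- marker: Grey marker pen, 130 x 12 x 12 mm, loose, at the left; origin under its centre. To be left.
Things that resemble listed ones, but are neither listed nor needed, are in the scene too. Leave any green look-alike of the short_tube_a alone.

How it is judged:
On the way, in this order (a step that is already met when the one before it is completed fails the run):
1. the mushroom button is pressed down (value of joint stop_press above 0.0042 m), for 0.1 s.
2. the button is up again and turned clockwise to its reset stop (value of joint stop_turn above 0.7 rad and value of joint stop_press below 0.003 m), for 0.1 s.
3. the tall tube is drawn clear of its bore in the fingers (height (world z) of tall_tube above 0.135 m and contact force between tall_tube and the fingers above 1 N), for 0.2 s.
At the end, for the whole second after the job is handed in: Tall tube still gripped (over 1 N), within 0.2 rad of upright, cap up, foot over 165 mm above the bench, at rest, touching nothing else; button up (under 3 mm) and turned past 0.7 rad; short tubes moved under 25 mm, other bystanders under 40 mm (all of step 2 and height (world z) of tall_tube above 0.165 m and angle between tall_tube_mid's own z axis and vertical below 0.2 rad and contact force between tall_tube and the fingers above 1 N and linear speed of tall_tube below 0.03 m/s and angular speed of tall_tube below 0.2 rad/s and contact force between tall_tube and mixer below 0.05 N and contact force between tall_tube and pod below 0.05 N and contact force between tall_tube and tip_box below 0.05 N and contact force between tall_tube and reservoir below 0.05 N and contact force between tall_tube and well_plate below 0.05 N and contact force between tall_tube and bottle below 0.05 N and contact force between tall_tube and dishes below 0.05 N and contact force between tall_tube and marker below 0.05 N and contact force between tall_tube and short_tube_a below 0.05 N and contact force between tall_tube and short_tube_b below 0.05 N and distance of each of tip_box, reservoir, well_plate, bottle, dishes, marker from where it was at the start of the episode below 0.04 m and distance of each of short_tube_a, short_tube_b from where it was at the start of the episode below 0.025 m); the arm keeps its last pose, push and grip.
It fails at once if a short tube or a bystander is disturbed (short tube moved 25 mm, other thing 40 mm) (distance of any of tip_box, reservoir, well_plate, bottle, dishes, marker from where it was at the start of the episode above 0.04 m or distance of any of short_tube_a, short_tube_b from where it was at the start of the episode above 0.025 m).
It also fails if it takes over 54 s, if anything falls off the work surface, if the arm or the gripper's body presses on something with over 40 N, if the wrist force passes 120 N, or if a joint passes its speed limit or range.

## Robot

A 6-joint arm with a two-finger parallel gripper is mounted at the origin on the work surface. World frame = base frame: x ahead of the robot, y to its left, z up, the work surface at z = 0. Lengths are in m, angles in rad, forces in N, time in s.
With the tool pointing down it reaches from about 0.4 to 0.825 m from the base axis. Payload 7 kg.
Tool frame: the origin (TCP) lies on the centre line of the jaws, within the pads' length; the fingertips stand arm.tip_reach ahead of it and the grasp point (between the pads) lies 5 mm behind it (arm.tip_reach is the distance from the TCP to the fingertips, in m); z points along the fingers, y is the line along which they close (so a half turn about z gives the same grasp; the last joint's range is limited). The gripper opens to 88 mm and grips with 3 to 60 N. Pads are 19 mm wide; open, the fingers measure 130 mm over their backs; the gripper's body (78 mm by 193 mm) begins 47 mm behind the grasp point.
Start: joints at [-0.946, 0.359, 0.012, 0, -1.224, -0.288], TCP at [0.223, -0.637, 0.241] pointing down, gripper open.
Joint ranges: [-3.07, 3.07], [-1.43, 2.12], [-1.02, 1.25], [-3.03, 1.67], [-3.05, -0], [-3.03, 3.03]. Speed limits (rad/s): [2.39, 2.39, 3.01, 3.14, 3.14, 3.14].

## Interface

Orientations are given as [roll, pitch, yaw] about the fixed x, y, z axes, in that order (R = Rz(yaw) Ry(pitch) Rx(roll)).
In Python, from station import status, optics, order, arm gives the robot as it stands. The module is installed in compiled form; this text tells all that it offers.
- The arm moves only by the shell command python3 -m jog 'ROWS' [FORCE]. ROWS is JSON, a list of rows, each a list of 3 entries, a list of its own where there are three numbers: the gripper command: -1 is shut, 1 is fully open, values between are in proportion, then the shift along the tool's x, y, z in mm, then the turn about the tool's z in rad. A call has 1 to 20 rows; each row is the pose to reach, as a shift and turn from the pose commanded when the call began, along the tool's axes at that moment; what a row does not reach only later rows make up. A row lasts 1/8 s, in which the tool goes at most 62.5 mm and 10.7 degrees, less where a joint would pass 70% of its speed; a pose out of reach is approached as far as the arm can. A call with a gripper value outside its range is refused whole. The fingers move at their own pace and stop on an object; FORCE is the grip in N (left out, the last holds). Time passes only in rows, so rows that repeat a pose let the fingers close. It gives the time, the measured TCP pose, the force, the opening and the grip force at its end, in the units of the state.
- status.get_state(): the state, without advancing time (a new reading comes with each control period).
- optics.grab_frame(name): name is "scene" or "side" or "wrist"; returns a dict with "color" (420x560x3 uint8, red, green, blue), "mtx" (3x3 intrinsics, pixels), "k1" (the pictures are not rectified: a ray, as slopes to the right and down, at radius r is drawn at 1 + k1 r^2 times it, then the intrinsics apply), "cam_to_world" (4x4, takes a point from camera to world coordinates). Camera axes: x right, y down, z forward; pixel columns grow to the right and rows downward; lengths in m; the calibration is good to about 2 mm. A picture is of the moment at which its call begins. There is no depth.
- order.job_done(): hands the job in; it is judged then, once.
The state is a dict: "t": time; "q": joint angles; "qd": joint speeds; "joint_efforts": joint torques, N m; "eef_pos": TCP position; "ee_rot": TCP orientation; "force": force on the tool from outside, world axes, zero at the start; "moment": the same for the moment, N m; "width": finger opening in m; "gripper_force": force on a finger pad.
Only numpy, scipy, OpenCV 4.12 (cv2) and the standard library are available. Lean on these libraries where they do the work, as an engineer would, in place of code of your own. Each camera call takes 0.05 s, during which the arm holds its last target. There are 200 camera calls.

## Working session

There is one attempt and no reset: what is moved stays moved. The work goes in short steps, Python scripts to look and compute and a shell command to move; the robot and the scene stay as the last step left them, time stands still between calls to the robot, and variables do not carry over. Pictures are saved under pics/ and viewed, at most 10 in all, crops included, and the job is handed in when it is done.

```bash
mkdir -p pics; cat > h.py <<'E'
import numpy as np, cv2, json
from scipy.spatial.transform import Rotation as R
from station import status, optics, order, arm
def grab(n,save=None):
    f=optics.grab_frame(n)
    if save: cv2.imwrite('pics/'+save,f['color'][:,:,::-1])
    np.savez('/tmp/'+n+'.npz',**{k:np.array(v) for k,v in f.items()})
    return f
def ld(n): return np.load('/tmp/'+n+'.npz')
def proj(f,P):
    T=np.linalg.inv(f['cam_to_world']); p=T[:3,:3]@np.array(P,float)+T[:3,3]
    s=p[:2]/p[2]; s=s*(1+float(f['k1'])*(s@s)); return (f['mtx']@[s[0],s[1],1])[:2]
def ray(f,uv):
    K=f['mtx']; d=np.array([(uv[0]-K[0,2])/K[0,0],(uv[1]-K[1,2])/K[1,1]]); s=d.copy()
    for _ in range(30): s=d/(1+float(f['k1'])*(s@s))
    T=np.array(f['cam_to_world']); v=T[:3,:3]@[s[0],s[1],1]; return T[:3,3],v/np.linalg.norm(v)
def tri(obs):
    A=np.zeros((3,3));b=np.zeros(3);L=[]
    for f,uv in obs:
        o,v=ray(f,uv);M=np.eye(3)-np.outer(v,v);A+=M;b+=M@o;L.append((o,M))
    p=np.linalg.solve(A,b); return p,[round(1000*np.linalg.norm(M@(p-o)),1) for o,M in L]
def onz(f,uv,z):
    o,v=ray(f,uv); return o+v*(z-o[2])/v[2]
E
python3 - <<'E'
from h import *
a=grab('scene');b=grab('side');
cv2.imwrite('pics/a.png',a['color'][:,:,::-1]);cv2.imwrite('pics/b.png',b['color'][:,:,::-1])
s=status.get_state();print(s,arm.tip_reach)
for f in(a,b):print(f['cam_to_world'],f['mtx'],f['k1'])
E
```

```text
{'t': 0.1, 'q': array([-9.45903521e-01,  3.59306811e-01,  1.11255955e-02, -3.10450820e-04,
       -1.22407774e+00, -2.88120144e-01]), 'qd': array([-9.87063780e-04, -1.93054314e-03,  1.72931490e-03,  9.64454186e-04,
        2.40749075e-05,  2.26749765e-04]), 'joint_efforts': array([-1.60758365e-03, -5.84164596e+01,  2.93748593e+01,  7.01554388e+00,
        1.01484740e-02, -6.37810581e-05]), 'eef_pos': array([ 0.22289665, -0.63668727,  0.23971064]), 'ee_rot': array([ 3.14010738e+00, -1.35816745e-04, -2.80492560e+00]), 'force': array([0.17473778, 0.63339322, 0.46415249]), 'moment': array([-0.03211885, -0.0305356 , -0.01685871]), 'gripper_force': 0.0, 'width': 0.08774109462208543} 0.014
[[-0.09893281  0.65861074 -0.74595187  1.60697888]
 [ 0.99490035  0.08025933 -0.06108789  0.08079417]
 [ 0.01963646 -0.74819137 -0.66319234  1.05395061]
 [ 0.          0.          0.          1.        ]] [[392.89888311   0.         271.93696736]
 [  0.         392.89888311 207.64665796]
 [  0.           0.           1.        ]] -0.09498318359603013
[[-0.98863953 -0.08426533  0.12446378  0.37539197]
 [-0.15000695  0.60535881 -0.7816896   1.01921973]
 [-0.00947592 -0.79147967 -0.61112203  0.90121919]
 [ 0.          0.          0.          1.        ]] [[462.6393089    0.         277.68705443]
 [  0.         462.6393089  209.6498175 ]
 [  0.           0.           1.        ]] -0.14439213874181456
```

View pics/a.png

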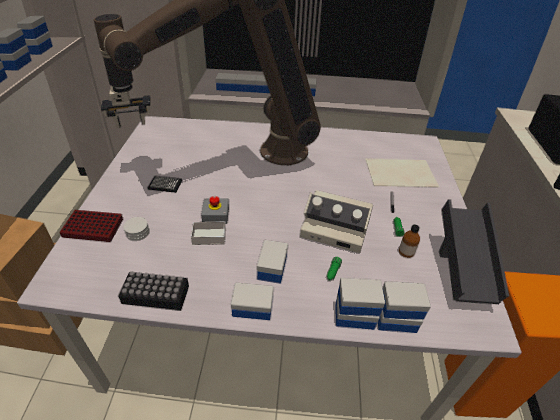

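View pics/b.png

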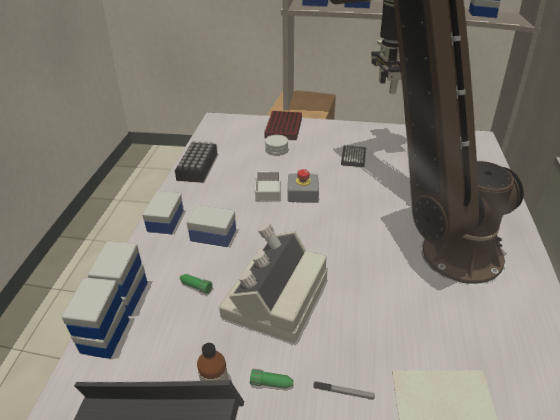

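The scene view shows the button at (214,201), and the mixer caps at (317,202), (338,209) and (358,215). In the side view the button is at (303,175), and the caps are at (267,233), (261,258) and (248,284). Candidates for the tall tube are these three caps plus the green look-alikes at scene (335,267) and (398,226). The −y cap sticks out farthest (side 267,233), so I choose that one. I'll check it in a close composite crop.

```bash
python3 - <<'E'
from h import *
a=ld('scene')['color'];b=ld('side')['color']
def c(i,x,y,w,h,k): return cv2.resize(i[y:y+h,x:x+w,::-1],None,fx=k,fy=k,interpolation=cv2.INTER_CUBIC)
t=np.hstack([c(a,295,180,80,70,5),c(b,215,215,80,70,5)][:2])
u=np.hstack([c(a,190,185,50,30,8),c(b,280,160,50,30,8)])
cv2.imwrite('pics/c.png',np.vstack([t,u]))
# red blob centroids
for n in('scene','side'):
    i=ld(n)['color'];hsv=cv2.cvtColor(i,cv2.COLOR_RGB2HSV)
    m=(((hsv[...,0]<8)|(hsv[...,0]>172))&(hsv[...,1]>150)&(hsv[...,2]>80)).astype(np.uint8)
    k,l,s,ce=cv2.connectedComponentsWithStats(m);print(n,[(s[j].tolist(),ce[j].round(1).tolist()) for j in range(1,k) if s[j][4]>25])
E
```

```text
scene [([210, 197, 9, 8, 63], [213.9, 200.4]), ([60, 211, 61, 26, 497], [91.6, 224.0])]
side [([299, 170, 10, 6, 44], [302.9, 172.8])]
```

View pics/c.png

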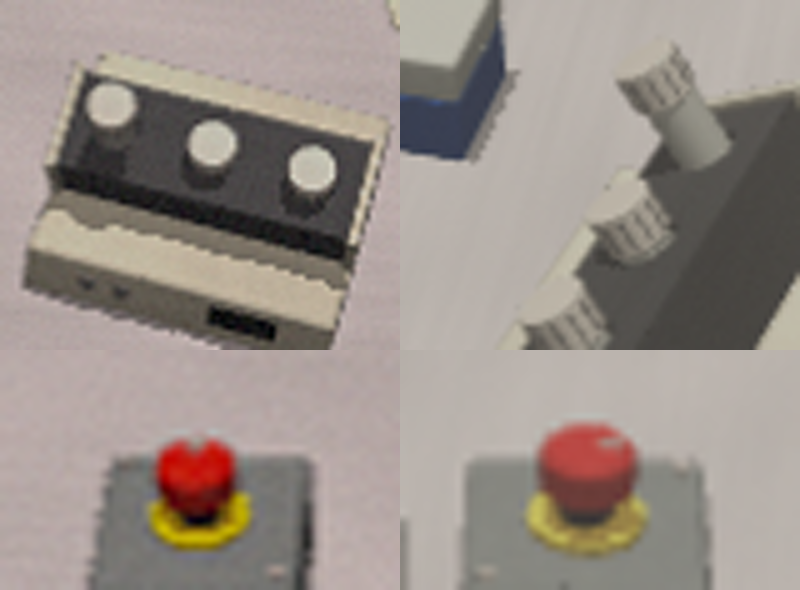

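The crop shows the −y tube is clearly the tall one, with a long body visible below its cap (scene 317,201; side 263,227). Each button has its head on a yellow collar.

```bash
python3 - <<'E'
from h import *
a=ld('scene');b=ld('side')
P={}
for n,u,v in [('btn',(214.2,199),(303.1,172)),('tall',(316.6,200.4),(263,226.2)),('mid',(337,208.4),(257.2,253.2)),('far',(357,213.2),(244.2,273.8))]:
    P[n],e=tri([(a,u),(b,v)]);print(n,P[n].round(4),e)
# fit mixer pose (x,y,yaw) + tube lean from known geometry by reprojection
d=P['far']-P['mid'];print('yaw row',np.degrees(np.arctan2(-d[0],d[1])),np.linalg.norm(d))
from scipy.optimize import least_squares
obs={0:((316.6,200.4),(263,226.2),60,-72),1:((337,208.4),(257.2,253.2),27,0),2:((357,213.2),(244.2,273.8),27,72)}
th=.5236
def model(p):
    out=[]
    for k,(u,v,l,y) in obs.items():
        L=np.array([19+l*np.sin(.57),y,118+l*np.cos(.57)])/1e3
        w=R.from_euler('z',p[2]).apply(L)+[p[0],p[1],0]
        out+=[proj(a,w)-u,proj(b,w)-v]
    return np.concatenate(out)
s=least_squares(model,[.6,.1,.2]);print(s.x,s.fun.round(1))
p=s.x
for l in(0,60,-65):
    print(l,(R.from_euler('z',p[2]).apply(np.array([19+l*np.sin(.57),-72,118+l*np.cos(.57)])/1e3)+[p[0],p[1],0]).round(4))
E
```

```text
btn [ 0.4909 -0.233   0.0835] [np.float64(1.3), np.float64(1.3)]
tall [0.5512 0.1503 0.1659] [np.float64(0.0), np.float64(0.0)]
mid [0.554  0.224  0.1405] [np.float64(1.5), np.float64(1.5)]
far [0.5708 0.2941 0.1394] [np.float64(0.6), np.float64(0.6)]
yaw row -13.432087201786011 0.07210214391184043
[ 0.52036317  0.23317067 -0.25498646] [ 0.1 -0.4 -0.3 -0.8 -0.  -0.6  0.   0.6  0.  -0.4 -0.3 -0.1]
0 [0.5206 0.1587 0.118 ]
60 [0.5519 0.1505 0.1685]
-65 [0.4866 0.1676 0.0633]
```

Button: about (0.490, −0.233), top 88 mm. Tall cap top: about (0.552, 0.150, 0.168). Mixer yaw is −0.255. I'm moving above the button, then checking with the wrist camera.

```bash
python3 -m jog '[[0.4,[-192,146,20],0],[0.4,[-385,293,40],0],[0.4,[-385,293,40],0],[0.4,[-385,293,40],0],[0.4,[-385,293,40],0],[0.4,[-385,293,40],0],[0.4,[-385,293,40],0],[0.4,[-385,293,40],0],[0.4,[-385,293,40],0],[0.4,[-385,293,40],0],[0.4,[-385,293,40],0]]' 30
python3 - <<'E'
from h import *
w=grab('wrist','w1.png')
i=w['color'];hsv=cv2.cvtColor(i,cv2.COLOR_RGB2HSV)
m=(((hsv[...,0]<8)|(hsv[...,0]>172))&(hsv[...,1]>130)&(hsv[...,2]>70)).astype(np.uint8)
k,l,s,ce=cv2.connectedComponentsWithStats(m)
for j in range(1,k):
    if s[j][4]>100: print(s[j].tolist(),ce[j],onz(w,ce[j],.088).round(4))
print(w['cam_to_world'].round(3),status.get_state()['ee_rot'],proj(w,[.49,-.233,.088]))
E
```

```text
t: 1.48
eef_pos: [0.489, -0.2341, 0.2005]
ee_rot: [3.142, -0.0, -2.806]
force: [0.6, -0.1, -0.5]
width: 0.0615
gripper_force: 0.0
[259, 194, 43, 43, 1344] [279.85863095 215.93303571] [ 0.4895 -0.2338  0.088 ]
[[-0.329  0.911  0.25   0.422]
 [ 0.944  0.318  0.087 -0.258]
 [-0.     0.264 -0.964  0.346]
 [ 0.     0.     0.     1.   ]] [ 3.14156594e+00 -2.97029247e-05 -2.80632024e+00] [280.5318196  216.69767235]
```

View pics/w1.png

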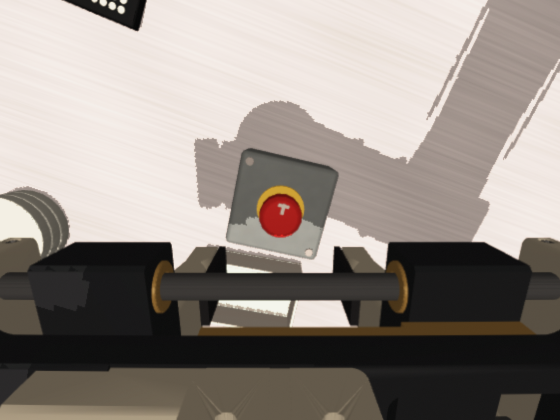

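The wrist view shows the button head at (280,216), about 1 mm from under the TCP, with nothing in the fingers' way. Descend and grip.

```bash
python3 -m jog '[[0.4,[0,0,60],0],[0.4,[0,0,119],0],[0.4,[0,0,119],0],[0.4,[0,0,119],0],[-1,[0,0,119],0],[-1,[0,0,119],0],[-1,[0,0,119],0],[-1,[0,0,119],0],[-1,[0,0,119],0]]' 30
```

```text
t: 2.65
eef_pos: [0.49, -0.2331, 0.0819]
ee_rot: [-3.141, 0.001, -2.805]
force: [0.0, 3.1, 1.9]
width: 0.0385
gripper_force: 30.0
```

```bash
python3 -m jog '[[-1,[0,0,3],0],[-1,[0,0,6],0],[-1,[0,0,8],0],[-1,[0,0,8],0],[-1,[0,0,8],0],[-1,[0,0,8],0]]' 30
```

```text
t: 3.4
eef_pos: [0.4903, -0.2332, 0.0763]
ee_rot: [-3.14, 0.002, -2.804]
force: [-7.4, 11.3, 32.0]
width: 0.0387
gripper_force: 30.0
```

Bottomed out (32 N, 5.6 mm). Now back up and turn clockwise (+ about the tool's downward z).

```bash
python3 -m jog '[[-1,[0,0,-4],0],[-1,[0,0,-8],0],[-1,[0,0,-8],0],[-1,[0,0,-8],0.15],[-1,[0,0,-8],0.3],[-1,[0,0,-8],0.45],[-1,[0,0,-8],0.6],[-1,[0,0,-8],0.7],[-1,[0,0,-8],0.8],[-1,[0,0,-8],0.88],[-1,[0,0,-8],0.95],[-1,[0,0,-8],0.95],[-1,[0,0,-8],0.95]]' 30; python3 -c "
from h import *;s=status.get_state();print(s['moment'],s['ee_rot'],s['q'])"
```

```text
t: 5.03
eef_pos: [0.4898, -0.2325, 0.0811]
ee_rot: [3.141, -0.001, 2.53]
force: [2.0, 8.6, 2.4]
width: 0.0387
gripper_force: 30.0
[ 3.28154979 -0.73988261  0.68071267] [ 3.14108230e+00 -5.39604365e-04  2.52967555e+00] [-8.20879475e-02  3.03071081e-01 -4.82023515e-01 -1.00794142e-03
 -7.85909681e-01 -2.09991319e+00]
```

```bash
python3 -m jog '[[0.4,[0,0,0],0.95],[0.4,[0,0,0],0],[0.4,[0,0,0],0],[0.4,[0,0,-60],0],[0.4,[0,0,-120],0],[0.4,[0,0,-170],0],[0.4,[0,0,-170],0]]' >/dev/null 2>&1 & sleep 0; kill $! 2>/dev/null; python3 -c "
from h import *;s=status.get_state();print(s['t'],s['eef_pos'],s['width'],s['ee_rot'])"
```

```text
5.025 [ 0.48983752 -0.23248778  0.08108891] 0.038739156340356004 [ 3.14108230e+00 -5.39604365e-04  2.52967555e+00]
```

That command had a typo in its first row (a 0.95 turn). I stopped it before it ran, and the clock and pose haven't changed. Here is the corrected release and lift.

```bash
pgrep -af jog; python3 -m jog '[[0.4,[0,0,0],0],[0.4,[0,0,0],0],[0.4,[0,0,0],0],[0.4,[0,0,-60],0],[0.4,[0,0,-120],0],[0.4,[0,0,-170],0],[0.4,[0,0,-170],0]]'
python3 - <<'E'
from h import *
w=grab('wrist','w2.png');a=np.load('/tmp/wrist.npz')
u=proj(w,[.4898,-.2335,.088]).astype(int);print(u)
c=w['color'][max(0,u[1]-40):u[1]+40,u[0]-40:u[0]+40,::-1]
o=cv2.imread('pics/w1.png')[176:256,240:320]
cv2.imwrite('pics/w2c.png',np.hstack([cv2.resize(o,(320,320)),cv2.resize(c,(320,320))]))
E
```

```text
t: 5.9
eef_pos: [0.4914, -0.2341, 0.2561]
ee_rot: [3.139, 0.007, 2.528]
force: [-0.2, -0.3, -0.6]
width: 0.0609
gripper_force: 0.0
[278 198]
```

View pics/w2c.png

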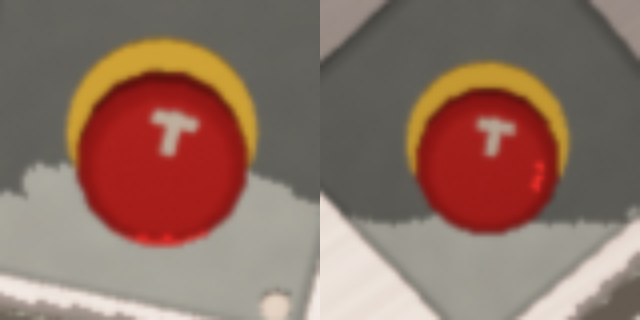

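The head mark turned with the gripper by about 0.9 rad, so the reset is done. Moving above the tall tube's cap.

```bash
python3 -m jog '[[0.3,[58,116,0],-0.12],[0.3,[117,231,0],-0.24],[0.3,[175,347,0],-0.357],[0.3,[175,347,0],-0.357],[0.3,[175,347,0],-0.357],[0.3,[175,347,0],-0.357],[0.3,[175,347,0],-0.357],[0.3,[175,347,0],-0.357],[0.3,[175,347,0],-0.357],[0.3,[175,347,0],-0.357],[0.3,[175,347,0],-0.357]]' 15
python3 - <<'E'
from h import *
w=grab('wrist','w3.png')
for P in [(.5519,.1505,.1685),(.5456,.1521,.1584),(.5206,.1587,.118)]: print(proj(w,P).round(1))
print(status.get_state()['q'])
E
```

```text
t: 7.32
eef_pos: [0.5462, 0.1503, 0.2518]
ee_rot: [3.141, 0.0, 2.884]
force: [0.9, -0.2, -0.0]
width: 0.057
gripper_force: 0.0
[281.5 231.1]
[281.4 219.9]
[281.1 181.8]
[ 6.14124089e-01  1.73525184e-01 -2.14849794e-01 -8.58659662e-06
 -1.18208968e+00 -2.44220093e+00]
```

View pics/w3.png

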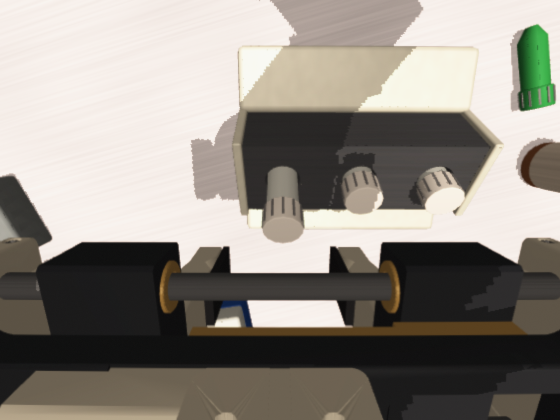

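The tall cap centre is at (283,228) against a prediction of (281,231), so only small corrections are needed: +2 mm in x and +2.5 mm in y. Descend and grip the cap.

```bash
python3 -m jog '[[0.3,[2,2.5,40],0],[0.3,[2,2.5,75],0],[0.3,[2,2.5,99],0],[0.3,[2,2.5,99],0],[0.3,[2,2.5,99],0],[-1,[2,2.5,99],0],[-1,[2,2.5,99],0],[-1,[2,2.5,99],0],[-1,[2,2.5,99],0]]' 15
```

```text
t: 8.5
eef_pos: [0.5451, 0.1542, 0.153]
ee_rot: [3.141, 0.001, 2.886]
force: [-0.1, 0.0, 1.8]
width: 0.0339
gripper_force: 15.0
```

Width 33.9 mm confirms the cap. Drawing out along the tube's axis by 95 mm.

```bash
python3 -m jog '[[-1,[-5,0,-8],0],[-1,[-11,0,-17],0],[-1,[-16,0,-25],0],[-1,[-22,0,-34],0],[-1,[-27,0,-42],0],[-1,[-32,0,-50],0],[-1,[-38,0,-59],0],[-1,[-43,0,-67],0],[-1,[-49,0,-76],0],[-1,[-54,0,-84],0],[-1,[-54,0,-84],0],[-1,[-54,0,-84],0],[-1,[-54,0,-84],0],[-1,[-54,0,-84],0]]' 15
python3 - <<'E'
from h import *
b=grab('side');c=b['color'][130:290,180:380,::-1]
cv2.imwrite('pics/s2.png',cv2.resize(c,None,fx=4,fy=4,interpolation=cv2.INTER_CUBIC)[:600])
E
```

```text
t: 10.25
eef_pos: [0.5969, 0.1404, 0.2363]
ee_rot: [-3.141, -0.0, 2.886]
force: [-0.5, -0.2, -0.7]
width: 0.0333
gripper_force: 15.0
```

View pics/s2.png

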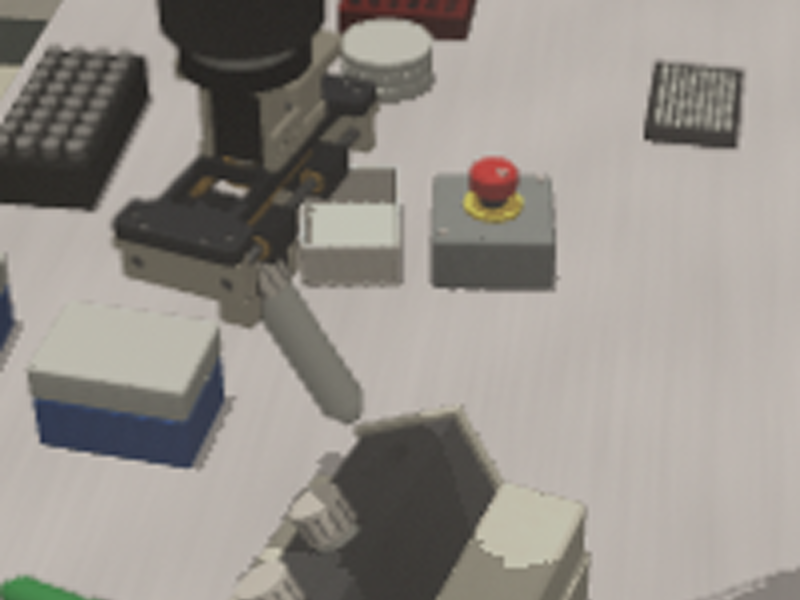

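The side view shows the tube clear of the mixer and still slanted, with its foot at crop (345,410). Easing the grip to 3 N to let the tube swing on the pads.

```bash
python3 -m jog '[[-1,[0,0,-10],0],[-1,[0,0,-10],0],[-1,[0,0,-10],0],[-1,[0,0,-10],0],[-1,[0,0,-10],0],[-1,[0,0,-10],0],[-1,[0,0,-10],0],[-1,[0,0,-10],0]]' 3
python3 - <<'E'
from h import *
old=ld('side')['color'];b=grab('side');c=b['color'][180:260,220:300,::-1]
cv2.imwrite('pics/s3.png',np.hstack([cv2.resize(i,(400,400),interpolation=cv2.INTER_CUBIC) for i in(old[180:260,220:300,::-1],c)]))
E
```

```text
t: 11.3
eef_pos: [0.5971, 0.1405, 0.2466]
ee_rot: [-3.142, -0.0, 2.885]
force: [0.2, -0.6, -0.7]
width: 0.0339
gripper_force: 3.0
```

View pics/s3.png

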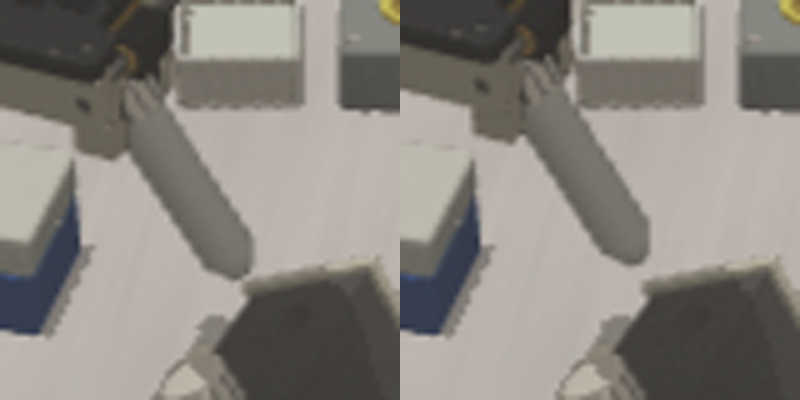

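The tube barely swung, because line contact on the pads holds it. I'll use the bore's own lip instead: put the foot about 12 mm back into the mouth and arc the cap towards the robot, so the tube pivots between the pads.

```bash
python3 -m jog '[[-1,[0,0,10],0],[-1,[6,0,19],0],[-1,[12,0,28],0],[-1,[17,0,37],0],[-1,[22,0,44],0],[-1,[25,0,49],0],[-1,[25,0,49],0],[-1,[31,0,45],0],[-1,[37,0,41],0],[-1,[37,0,41],0]]' 6
```

```text
t: 12.6
eef_pos: [0.5613, 0.1501, 0.2065]
ee_rot: [3.14, 0.001, 2.886]
force: [-0.4, -0.7, -0.6]
width: 0.0338
gripper_force: 6.0
```

```bash
python3 -m jog '[[-1,[7,0,-4],0],[-1,[14,0,-8],0],[-1,[21,0,-10],0],[-1,[28,0,-12],0],[-1,[35,0,-14],0],[-1,[42,0,-15],0],[-1,[47,0,-15],0],[-1,[47,0,-15],0]]' 6
python3 - <<'E'
from h import *
b=grab('side');s=grab('scene')
i=b['color'][170:260,220:310,::-1];j=s['color'][160:230,290:360,::-1]
cv2.imwrite('pics/s4.png',np.hstack([cv2.resize(k,(400,400),interpolation=cv2.INTER_CUBIC) for k in(i,j)]))
E
```

```text
t: 13.6
eef_pos: [0.5155, 0.1618, 0.2206]
ee_rot: [3.141, -0.0, 2.886]
force: [0.2, -0.7, 0.0]
width: 0.0336
gripper_force: 6.0
```

View pics/s4.png

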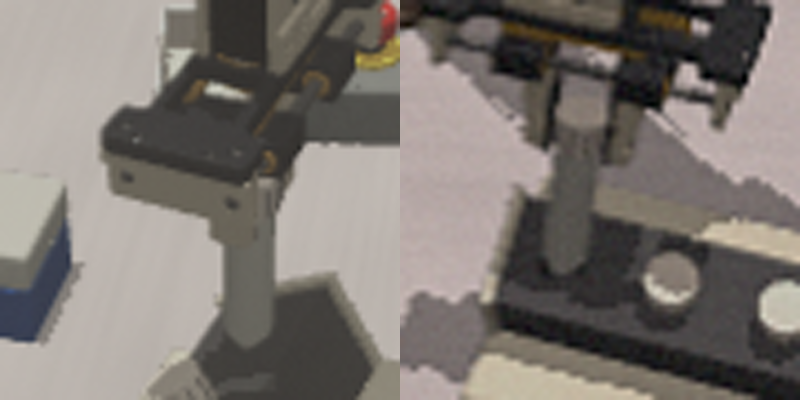

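The tube now looks nearly upright over the mouth in both views (side crop 250,270; scene crop 575,190). Firm the grip and lift straight up.

```bash
python3 -m jog '[[-1,[0,0,0],0],[-1,[0,0,-10],0],[-1,[0,0,-25],0],[-1,[0,0,-40],0],[-1,[0,0,-55],0],[-1,[0,0,-70],0],[-1,[0,0,-82],0],[-1,[0,0,-90],0],[-1,[0,0,-90],0],[-1,[0,0,-90],0],[-1,[0,0,-90],0],[-1,[0,0,-90],0]]' 15
python3 - <<'E'
from h import *
b=grab('side');s=grab('scene')
p=status.get_state()['eef_pos'];print(p)
out=[]
for f in(b,s):
    top=p+[0,0,.005];print([proj(f,top-[0,0,d]).round(1).tolist() for d in(0,.05,.113)])
    im=f['color'][:,:,::-1].copy();u=proj(f,top-[0,0,.06]).astype(int)
    k=cv2.resize(im[u[1]-40:u[1]+40,u[0]-40:u[0]+40],(400,400),interpolation=cv2.INTER_CUBIC)
    a,c=[((proj(f,top-[0,0,d])-u+40.5)*5).astype(int) for d in(.02,.113)]
    cv2.line(k,tuple(map(int,a)),tuple(map(int,c)),(0,255,0),1);out.append(k)
cv2.imwrite('pics/s5.png',np.hstack(out))
E
```

```text
t: 15.2
eef_pos: [0.5157, 0.1617, 0.3102]
ee_rot: [-3.141, -0.0, 2.885]
force: [-0.7, -0.9, -1.1]
width: 0.0337
gripper_force: 15.0
[0.51580648 0.1616989  0.31037138]
[[275.6, 179.9], [275.9, 197.8], [276.2, 218.9]]
[[324.4, 159.5], [322.8, 171.7], [321.0, 186.2]]
```

View pics/s5.png

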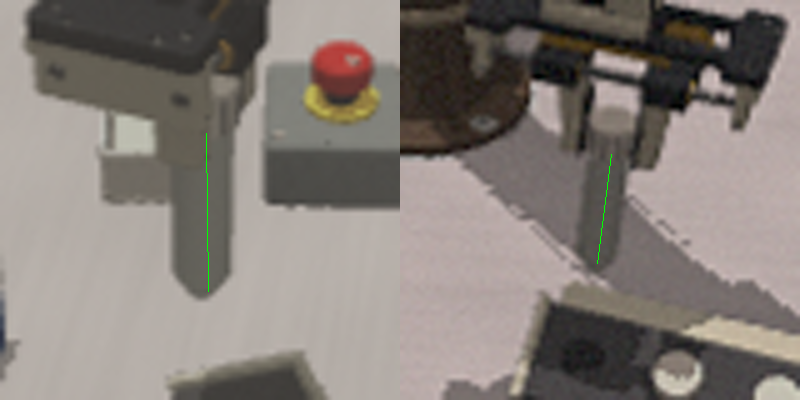

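The tube is upright: its axis follows the green vertical in both views to within about 0.05 rad. The foot is about 20 cm up, clear of everything, and the button is up. Handing in.

```bash
python3 -c "
from station import order;print(order.job_done())"
```

```text
the job is handed in; nothing more can be done
None
```

I pressed the stop button and turned it clockwise to its reset stop, then drew the tall tube out; the job is handed in (verdict not shown) with the tube held still and upright, its foot about 20 cm above the bench.

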